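Set a worklist board on the reading stand and hold the magnifier out at its mark

TASK

Take the white board out of its slotted holder and lean it against the rail of the reading stand, near the middle of the rail, with its lower edge on the base between the low front lip and the rail, and leave it leaning there. Then squeeze the lock button in the side of the magnifier's grip head, pull the telescoping boom out until the pointer on top of the boom stands level with the steel clip on its scale, and finish still holding it there with the button squeezed, because the boom springs back when let go. Do not shift the clip or disturb the tube rack, bottle and jar.

Things in the scene. Friction and masses are not known exactly. Their poses are not given: they have to be found in the camera images.
- board: Loose flat white plastic board, 8 mm thick (its x) x 110 mm wide (its y) x 150 mm high (its z), about 0.16 kg (varies); at the start it stands upright in the holder. Origin: centre of its lower edge face; z runs up the board. Both faces are alike.
- holder: Fixed grey holder, 60 x 140 mm foot, with a slot along its y, 10 mm wide, 114 mm long. Slot floor 8 mm above the table, slot walls end 45 mm above the table, so the upper 113 mm of the board stand free. Origin: centre of its underside; axes as the board's in it.
- stand: Fixed; L-shaped white base 10 mm thick, local x -115 to 85, y -95 to 90 mm, and x -115 to -30 on to y 295; front lip at x -18 to -12, 8 mm above the base. Boom along local y at x -75; its fixed outer tube (30 mm square, y 130 to 310, top at z 225) on a column (y 225) ends in a grey collar (46 mm in x, y 130 to 166, top 232). Origin: underside, before the rail; +x: lip to rail.
- rest: The rail of the rest: round aluminium bar, 12 mm thick, 150 mm long along the stand's y, on two posts, its axis 80 mm above the table and at stand x = +40 mm. The board leans back (towards stand +x) against it. Origin: middle of its axis; axes as the stand's.
- rest_foot (a point): Point on the top of the base plate (10 mm above the table) in front of the middle of the rail, at stand x = y = 0; 12 mm behind the lip's inner face. The board's lower edge stands about here: foot centre 4 mm behind this point gives a lean of about 20 degrees from vertical. Axes as the stand's.
- grip_head (a point): Centre of the grey head at the boom's end: 32 mm (stand x) x 36 (stand y) x 34 mm (z), centre 210 mm above the table; moves with the boom. A stem below carries the lens (80 mm across, top about 50 mm below this point). Grip it from above, fingers closing along stand x, one on the button, one on the other side; the head does not give sideways.
- button_face (a point): Middle of the outer face of the round black lock button (24 mm across) in the head's stand -x side; stands 9 mm out of the head when free, 25 mm from the head's centre.
- lock_button (a joint): Travel of the lock button into the head, m: 0 free, 0.006 fully in. Sprung: about 2 N to start, 6 N fully in. From about 0.004 the boom is free; unpressed, the boom is locked at home.
- boom (a joint): Extension of the boom, m: 0 home, at most 0.14; it grows as the head is pulled towards stand -y. A spring pulls it home with about 5 N. Starts locked at 0. If it is lost, it runs back to within 15 mm of home; squeeze the button again to pull it out.
- pointer (a point): Tip of the black upright pointer fin (5 x 3 mm, 20 mm above the outer tube) that sticks up from a slot in the top of the outer tube, fixed to the inner tube: it moves with the head, by the same amount, towards stand -y. Axes as the stand's.
- clip_mark (a point): Middle of the steel clip that sits on the scale on the outer tube (10 mm long in y), raised to the pointer tip's height and line: when the pointer is at the mark, this point and the pointer tip have the same stand y. The clip stays where it is set. Axes as the stand's.
- clip (a joint): Setting of the clip along the scale, m: the boom extension at which the pointer stands level with it (0.06 to 0.13).
- tube_rack: Loose red rack of capped tubes, 58 x 188 x 110 mm; to be left alone. Origin: centre of underside.
- wash_bottle: White bottle with blue cap, 60 mm across, 160 mm high; to be left alone. Origin: centre of underside.
- jar: Clear jar with a yellow cap, 60 mm across, 75 mm high; to be left alone. Origin: centre of underside.
There are look-alikes about, which are no part of the job. Several things have the shape of the board; the one meant has the colours described above. Leave any black look-alike of the holder alone.

How it is judged:
On the way, in this order (a step that is already met when the one before it is completed fails the run):
1. the board leans on the rail, its foot on the base between lip and rail, let go and at rest (angle between board's own z axis and vertical between 0.12 and 0.65 rad and contact force between board and rest above 0.1 N and z of board in the frame of rest_foot between -0.004 and 0.012 m and x of board in the frame of rest_foot between -0.016 and 0.036 m and y of board in the frame of rest_foot between -0.03 and 0.03 m and angle between the y axis of board and the y axis of stand, either way round below 0.2 rad and contact force between board and the fingers below 0.1 N and contact force between board and holder below 0.05 N and linear speed of board below 0.02 m/s), for 0.3 s.
2. the lock button is squeezed in while the boom is still near home (value of joint lock_button above 0.004 m and value of joint boom below 0.03 m), for 0.05 s.
At the end, for the whole second after the job is handed in: Board leans untouched on the rail, 7 to 37 degrees off vertical, foot on the base between lip and rail, within 30 mm of the middle, squared within 11 degrees; fingers hold the grip head (over 3 N), button at least 4 mm in, boom still, pointer within 5 mm of the clip's middle (all of step 1 and value of joint lock_button above 0.004 m and y of pointer in the frame of clip_mark between -0.005 and 0.005 m and velocity of joint boom between -0.01 and 0.01 m/s and contact force between stand and the fingers above 3 N); the arm keeps its last pose, push and grip.
It fails at once if the clip is shifted along its scale (distance of clip_mark from where it was at the start of the episode above 0.004 m).
It fails at once if the tube rack is disturbed (distance of tube_rack from where it was at the start of the episode above 0.03 m).
It fails at once if the wash bottle is disturbed (distance of wash_bottle from where it was at the start of the episode above 0.03 m).
It fails at once if the jar is disturbed (distance of jar from where it was at the start of the episode above 0.03 m).
It also fails if it takes over 58 s, if anything falls off the work surface, if the arm or the gripper's body presses on something with over 40 N, if the wrist force passes 120 N, or if a joint passes its speed limit or range.

ROBOT

A 6-joint arm with a two-finger parallel gripper is mounted at the origin on the work surface. World frame = base frame: x ahead of the robot, y to its left, z up, the work surface at z = 0. Lengths are in m, angles in rad, forces in N, time in s.
With the tool pointing down it reaches from about 0.275 to 0.875 m from the base axis. Payload 12.5 kg.
Tool frame: the origin (TCP) lies at the very end of the fingers, on their centre line; the grasp point (between the pads) lies 19 mm behind it; z points along the fingers, y is the line along which they close (so a half turn about z gives the same grasp; the last joint's range is limited). The gripper opens to 85 mm and grips with 20 to 120 N. Pads are 22 mm wide; open, the fingers measure 114 mm over their backs; the gripper's body (76 mm by 85 mm) begins 54 mm behind the grasp point. The pads swing forward as they close: fully open they stand 13 mm farther back than shut.
Start: joints at [1.052, 0.351, 1.652, -0, 1.139, -0.085], TCP at [0.231, 0.499, 0.231] pointing down, gripper open.
Joint ranges: [-2.75, 2.75], [-0.79, 2.1], [0.01, 2.65], [-1.57, 4.71], [0.07, 3.14], [-2.87, 2.87]. Speed limits (rad/s): [2.22, 2.22, 2.79, 3.14, 3.14, 3.14].

INTERFACE

Orientations are given as a 3x3 rotation matrix whose columns are the frame's x, y, z axes.
In Python, from bench import manip gives the robot as it stands. Calls block until the motion is done:
- manip.move_ptp(position, orientation): joint-space move of the TCP to a pose.
- manip.move_l(position, attitude=None, max_speed=0.15): straight line of the TCP; attitude=None keeps the orientation; max_speed is the mean speed in m/s.
- manip.move_j(angles): joint-space move.
- manip.set_gripper(opening, effort=None): opening from 0.0 (shut) to 1.0 (fully open); effort is the grip in N (None keeps the last); returns when the fingers have stopped.
- manip.dwell(seconds).
- manip.inverse_kinematics(position, orientation): joint angles nearest the present ones, or None.
- manip.grab_frame(name): name is "side" or "top" or "wrist"; returns (picture, depth): 480x640x3 uint8, red, green, blue; 480x640 float32, m along the optical axis (not along the pixel's ray), 0 where there is no reading.
- manip.get_calibration(name): a dict with "camera_matrix" (3x3 intrinsics, pixels), "R" (3x3) and "t" (3): a world point X has camera coordinates R X + t. Camera axes: x right, y down, z forward; pixel columns grow to the right and rows downward; lengths in m; the calibration is good to about 2 mm. A picture is of the moment at which its call begins: read the wrist's pose just before it. get_calibration takes no time and is no camera call; for the wrist camera it gives the pose at the moment of the call.
A pose or a line that the arm cannot do raises manip.Unreachable and nothing moves.
- manip.sign_off(): hands the job in; it is judged then, once.
Trained networks look in the newest picture that a camera, given by its name, has taken for a name from the list of things; names that differ only in an ending like _2 or _b are one class to them, and where a whole thing is asked for, a point or a joint stands for the part that bears it (a point fixed in the world has none). Each returns a list of dicts, best first, with "confidence" (0 to 1); they miss things now and then, are a little off and sometimes report something else, mostly with a low value. They report only what shows in the picture. A call takes as long as a camera call. They do not tell look-alikes from the thing itself.
- manip.look_for(camera, name): "at" ([x, y, z] in m, in world coordinates, good to about 4 mm: the middle of the surface that is visible of it).
Readings, each from a call of its own:
- manip.current_time(): time.
- manip.current_qpos(): joint angles.
- manip.current_joint_vel(): joint speeds.
- manip.current_joint_torque(): joint torques, N m.
- manip.current_ee_pos(): TCP position.
- manip.current_tcp_rot(): TCP orientation.
- manip.current_force(): force on the tool from outside, world axes, zero at the start.
- manip.current_ft_torque(): the same for the moment, N m.
- manip.current_grip_width(): opening from 0.0 (shut) to 1.0 (fully open).
- manip.current_grip_force(): force on a finger pad.
Only numpy, scipy, OpenCV 4.12 (cv2) and the standard library are available. Lean on these libraries where they do the work, as an engineer would, in place of code of your own. Each camera call takes 0.05 s, during which the arm holds its last target. There are 200 camera calls.

## Working session

There is one attempt and no reset: what is moved stays moved. The work goes in short steps, each a Python script; the robot and the scene stay as the last script left them, time stands still between calls to the robot, and variables do not carry over. Pictures are saved under pics/ and viewed, at most 10 in all, crops included, and the job is handed in when it is done.

```bash
mkdir -p pics; cat > h.py <<'E'
import numpy as np, cv2
from bench import manip
def save(cam,fn):
    im,d=manip.grab_frame(cam); cv2.imwrite('pics/'+fn+'.png',im[:,:,::-1]); np.savez('pics/'+fn+'.npz',im=im,d=d,**manip.get_calibration(cam)); return im,d
def cloud(fn):
    z=np.load('pics/'+fn+'.npz'); K,R,t,d=z['camera_matrix'],z['R'],z['t'],z['d']
    v,u=np.mgrid[:480,:640]; p=np.stack([(u-K[0,2])/K[0,0]*d,(v-K[1,2])/K[1,1]*d,d],-1)
    P=(p-t)@R; P[d<=0]=np.nan
    return P,z['im']
E
python3 - <<'E'
from h import *
for c in('top','side'):
    save(c,c+'0')
    for n in ['board','holder','stand','rest','rest_foot','grip_head','button_face','pointer','clip_mark','tube_rack','wash_bottle','jar']:
        print(c,n,[(np.round(r['at'],3).tolist(),round(r['confidence'],2)) for r in manip.look_for(c,n)])
a=cv2.imread('pics/top0.png');print(manip.current_time())
E
```

```text
top board [([0.345, -0.339, 0.137], 0.68), ([0.405, -0.199, 0.146], 0.67)]
top holder [([0.405, -0.693, 0.009], 0.93), ([0.48, -0.348, 0.007], 0.77), ([0.368, -0.506, 0.012], 0.74)]
top stand [([0.575, 0.083, 0.01], 0.65)]
top rest [([0.638, 0.025, 0.086], 0.57)]
top rest_foot [([0.574, 0.085, 0.012], 0.56)]
top grip_head [([0.546, 0.14, 0.221], 0.63), ([0.682, -0.316, 0.114], 0.27)]
top button_face [([0.481, -0.35, 0.004], 0.36)]
top pointer [([0.542, 0.145, 0.224], 0.67)]
top clip_mark []
top tube_rack []
top wash_bottle [([0.685, -0.318, 0.112], 0.57)]
top jar [([0.73, 0.319, 0.075], 0.82), ([0.482, -0.348, 0.006], 0.74)]
side board [([0.49, -0.366, 0.106], 0.78), ([0.405, -0.201, 0.107], 0.77), ([0.346, -0.35, 0.086], 0.68)]
side holder [([0.496, -0.378, 0.014], 0.89), ([0.374, -0.52, 0.026], 0.8), ([0.418, -0.699, 0.027], 0.57)]
side stand [([0.578, 0.093, 0.006], 0.65), ([0.494, -0.378, 0.014], 0.29)]
side rest []
side rest_foot [([0.572, 0.097, 0.008], 0.68)]
side grip_head [([0.552, 0.143, 0.198], 0.66)]
side button_face []
side pointer [([0.549, 0.144, 0.194], 0.79)]
side clip_mark []
side tube_rack [([0.817, -0.116, 0.066], 0.57)]
side wash_bottle [([0.699, -0.34, 0.089], 0.77), ([0.64, 0.021, 0.091], 0.25)]
side jar [([0.747, 0.3, 0.049], 0.72)]
1.3
```

View pics/top0.png

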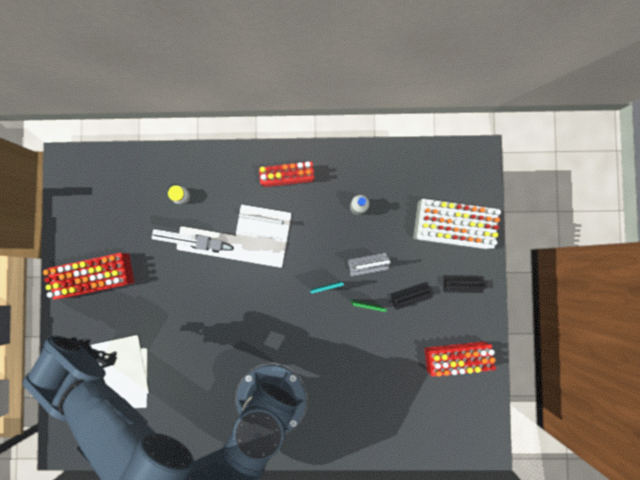

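View pics/side0.png

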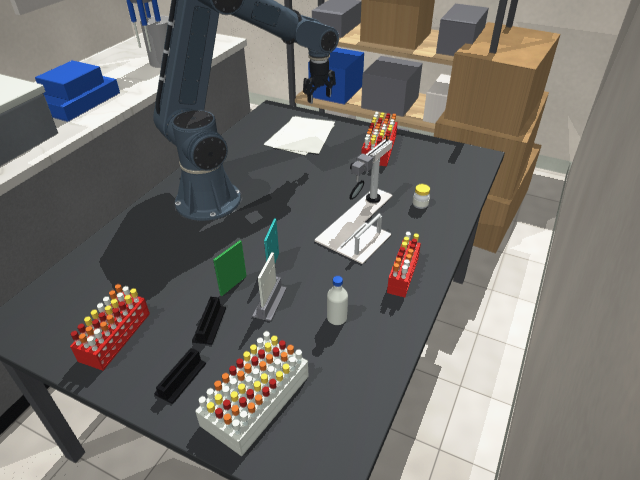

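Top view: the white board stands in the grey holder at (370,265). The stand is at (235,235), with the rail at (264,216) and the boom/collar at (210,242). The side view agrees. Next I'll take the geometry from the depth data.

```bash
python3 - <<'E'
from h import *
def fit(m,P,im,l):
    q=P[m]; c,s,a=cv2.minAreaRect(q[:,:2].astype(np.float32)); 
    w,V=np.linalg.eigh(np.cov(q[:,:2].T)); v=V[:,1]*np.sign(V[1,1])
    print(l,m.sum(),'mean',q.mean(0).round(4),'rect',np.round(c,4),np.round(s,4),round(a,2),'yaw of long axis vs y deg',np.degrees(np.arctan2(-v[0],v[1])).round(2))
    return q
for f in('top0','side0'):
    P,im=cloud(f); X,Y,Z=P[...,0],P[...,1],P[...,2]
    mn=im.min(-1).astype(int); 
    B=(abs(X-.49)<.06)&(abs(Y+.36)<.1)
    fit(B&(Z>.06)&(Z<.18),P,im,f+' board'); 
    if f=='top0': fit(B&(Z>.14)&(Z<.18),P,im,f+' boardtop')
    fit(B&(Z>.003)&(Z<.05),P,im,f+' holder')
    S=(X>.42)&(X<.72)&(Y>-.08)&(Y<.4)
    fit(S&(Z>.006)&(Z<.016)&(mn>120),P,im,f+' base')
    fit(S&(X>.6)&(Z>.07)&(Z<.1)&(Y<.12),P,im,f+' rail')
    fit(S&(X<.66)&(Z>.215)&(Z<.26),P,im,f+' boom')
    im2=cv2.cvtColor(im,cv2.COLOR_RGB2BGR)
    c=im2[200:275,140:300] if f=='top0' else im2[120:270,300:420]
    cv2.imwrite(f'pics/{f}c.png',cv2.resize(c,None,fx=4,fy=4,interpolation=cv2.INTER_CUBIC))
a=cv2.imread('pics/top0c.png');b=cv2.imread('pics/side0c.png')
a=cv2.resize(a,(640,300))[:, :]; b=cv2.resize(b,(240,300))
cv2.imwrite('pics/cc.png',cv2.resize(np.hstack([a,b]),(800,273)))
E
```

```text
top0 board 109 mean [ 0.4804 -0.3496  0.1462] rect [ 0.4802 -0.3518] [0.0084 0.111 ] 9.95 yaw of long axis vs y deg 10.05
top0 boardtop 86 mean [ 0.4801 -0.3516  0.1579] rect [ 0.4801 -0.3522] [0.008  0.1101] 9.94 yaw of long axis vs y deg 9.9
top0 holder 759 mean [ 0.4856 -0.3541  0.0153] rect [ 0.4906 -0.3599] [0.119  0.1984] 0.6 yaw of long axis vs y deg 5.72
top0 base 2614 mean [0.5798 0.0764 0.0107] rect [0.6096 0.1638] [0.453  0.2051] 80.06 yaw of long axis vs y deg 4.02
top0 rail 155 mean [0.6415 0.026  0.0851] rect [0.6431 0.0267] [0.1489 0.0154] 80.33 yaw of long axis vs y deg -10.06
top0 boom 748 mean [0.5621 0.234  0.2274] rect [0.5659 0.2418] [0.2223 0.0455] 77.35 yaw of long axis vs y deg -10.81
side0 board 518 mean [ 0.4858 -0.3612  0.1175] rect [ 0.4825 -0.3557] [0.0117 0.1125] 10.21 yaw of long axis vs y deg 9.17
side0 holder 959 mean [ 0.4978 -0.3712  0.018 ] rect [ 0.4909 -0.3599] [0.1992 0.1181] 89.72 yaw of long axis vs y deg -5.31
side0 base 2184 mean [0.5844 0.0709 0.0114] rect [0.6064 0.1341] [0.4009 0.2067] 79.4 yaw of long axis vs y deg 5.13
side0 rail 146 mean [0.6452 0.0188 0.0843] rect [0.6459 0.0224] [0.1556 0.0183] 79.16 yaw of long axis vs y deg -10.89
side0 boom 446 mean [0.5666 0.2224 0.2272] rect [0.567  0.2394] [0.2303 0.0523] 78.83 yaw of long axis vs y deg -10.54
```

View pics/cc.png

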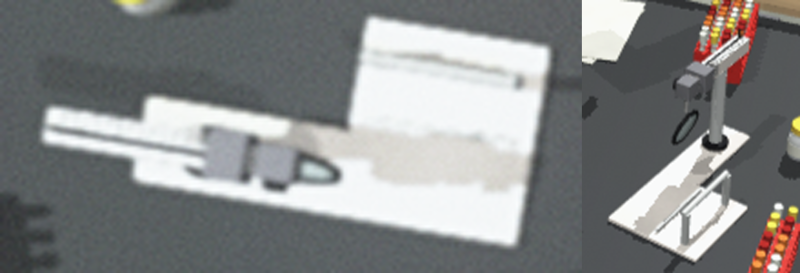

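The crop shows the stand yawed about -10°, with the head (275,160) on the robot side and pulling toward the right (-y). I'll rise clear of everything and take a closer look at the board, checking IK for the whole plan as I go.

```bash
cat >> h.py <<'E'
def Rz(d): c,s=np.cos(np.radians(d)),np.sin(np.radians(d)); return np.array([[c,-s,0],[s,c,0],[0,0,1]])
def Ry(d): c,s=np.cos(np.radians(d)),np.sin(np.radians(d)); return np.array([[c,0,s],[0,1,0],[-s,0,c]])
# object frame -> tool frame: z=-obj z, y = s*obj x, x = y x z
def tool(R,s=1):
    z=-R[:,2]; y=s*R[:,0]; return np.column_stack([np.cross(y,z),y,z])
E
python3 - <<'E'
from h import *
print(manip.current_tcp_rot().round(2).tolist())
for s in(1,-1):
    for l,p,R in (('grasp',[.481,-.353,.118],Rz(9.9)),('above',[.481,-.353,.33],Rz(9.9)),('place',[.645,.027,.12],Rz(-10.06)@Ry(18)),('head',[.546,.14,.2],Rz(-10.06)),('headend',[.525,.02,.2],Rz(-10.06))):
        q=manip.inverse_kinematics(p,tool(R,s)); print(s,l,None if q is None else np.round(q,2).tolist())
E
```

```text
[[-0.91, 0.42, -0.0], [0.42, 0.91, -0.0], [0.0, -0.0, -1.0]]
1 grasp [-0.71, 0.57, 1.62, -0.0, 0.95, -0.88]
1 above [-0.71, 0.36, 1.39, -0.0, 1.39, -0.88]
1 place [-0.05, 0.8, 1.23, 0.04, 1.43, 0.12]
1 head [0.17, 0.41, 1.65, -0.0, 1.08, 0.34]
1 headend [-0.05, 0.34, 1.75, -0.0, 1.05, 0.13]
-1 grasp [-0.71, 0.57, 1.62, -0.0, 0.95, 2.26]
-1 above [-0.71, 0.36, 1.39, -0.0, 1.39, 2.26]
-1 place None
-1 head [0.17, 0.41, 1.65, -0.0, 1.08, -2.8]
-1 headend None
```

```bash
python3 - <<'E'
from h import *
p=manip.current_ee_pos(); 
manip.move_l([p[0],p[1],.4],max_speed=.3)
manip.move_ptp([.481,-.353,.36],tool(Rz(9.9)))
save('wrist','w1'); P,im=cloud('w1'); X,Y,Z=P[...,0],P[...,1],P[...,2]
for l,m in (('top',(Z>.15)&(Z<.165)),('mid',(Z>.06)&(Z<.15)),('low',(Z>.03)&(Z<.06)),):
    m=m&(abs(X-.481)<.06)&(abs(Y+.353)<.1)
    if m.sum()>10: print(l,m.sum(),P[m].mean(0).round(4),cv2.minAreaRect(P[m][:,:2].astype(np.float32)))
print(manip.current_time(),manip.current_ee_pos())
E
```

```text
top 1283 [ 0.482  -0.3527  0.1576] ((0.4700736403465271, -0.3265088200569153), (0.032404813915491104, 0.17133595049381256), 23.367202758789062)
mid 148 [ 0.4464 -0.2768  0.1146] ((0.4477812647819519, -0.2792131006717682), (0.006057325750589371, 0.07425820827484131), 47.82529830932617)
low 2064 [ 0.4807 -0.347   0.0447] ((0.47467905282974243, -0.3340189456939697), (0.048783715814352036, 0.18658363819122314), 19.535934448242188)
5.175 [ 0.48132992 -0.35251026  0.36004556]
```

View pics/w1.png

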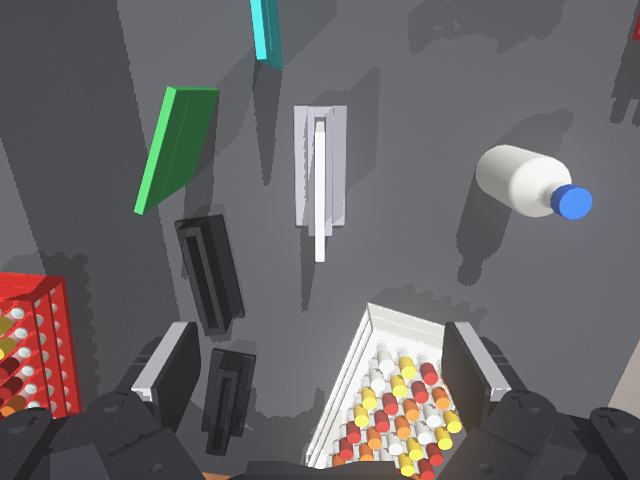

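The wrist view shows the white board centred under the gripper at column 320, square to the fingers. Grasping it now.

```bash
python3 - <<'E'
from h import *
R=tool(Rz(9.9))
manip.move_l([.482,-.353,.118],R,max_speed=.15)
f0=np.array(manip.current_force())
manip.set_gripper(0.0,35)
print(manip.current_grip_width(),manip.current_grip_force(),(np.array(manip.current_force())-f0).round(2))
manip.move_l([.482,-.353,.33],max_speed=.12)
print(manip.current_grip_width(),manip.current_grip_force(),f0.round(2),np.round(manip.current_force(),2),manip.current_time())
# carry: to above place
Rs=Rz(-10.06)@Ry(18); O=np.array([.6036,.0335,.010]); xs=Rz(-10.06)[:,0]
for dz in(.12,):
    foot=O+.004*xs+[0,0,dz]; tcp=foot+.110*Rs[:,2]
    manip.move_ptp(tcp,tool(Rs))
print(manip.current_ee_pos(),manip.current_time())
save('wrist','w2'); save('top','t2'); save('side','s2')
P,im=cloud('t2'); X,Y,Z=P[...,0],P[...,1],P[...,2]
a=cv2.imread('pics/w2.png');b=cv2.imread('pics/s2.png')[80:300,260:460]
cv2.imwrite('pics/m2.png',np.hstack([cv2.resize(a,(480,360)),cv2.resize(b,(320,360))]))
E
```

```text
0.08956440839413858 35.61124384403229 [-1.19  0.11  1.69]
0.0843395475197575 35.19440531730652 [0.7  0.61 0.13] [-0.5  -0.4  -2.37] 9.5417
[0.64109744 0.02583468 0.23498003] 11.1083
```

View pics/m2.png

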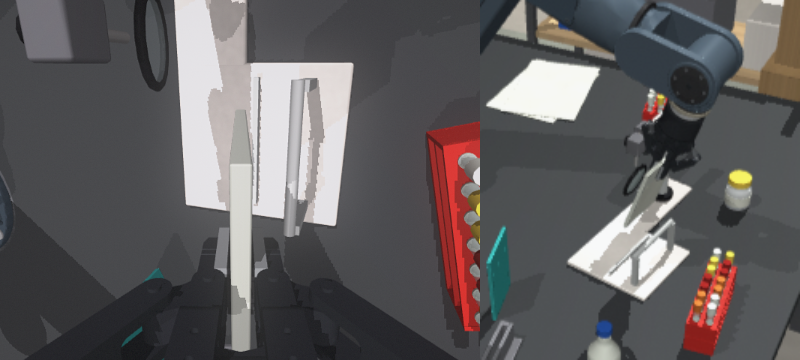

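The board is held, hanging above the base. The lip (255,140) and rail (300,150) are both visible, so I'll refine their positions from this closer depth image.

```bash
python3 - <<'E'
from h import *
P,im=cloud('w2'); X,Y,Z=P[...,0],P[...,1],P[...,2]
O=np.array([.6036,.0335,0]); L=(P-O)@Rz(-10.06); x,y,z=L[...,0],L[...,1],L[...,2]
m=(z>.078)&(z<.09)&(abs(x-.04)<.02)&(abs(y)<.09)
q=L[m]; print('rail',m.sum(),np.median(q,0).round(4),q.min(0).round(4),q.max(0).round(4)); k=q[:,2]>.083; pf=np.polyfit(q[k,1],q[k,0],1); print('slope deg',np.degrees(pf[0]),'x at mid',pf[1], 'ztop',np.percentile(q[:,2],95))
m=(z>.015)&(z<.021)&(abs(x+.015)<.012)&(abs(y)<.11); q=L[m]; print('lip',m.sum(),q.mean(0).round(4),np.percentile(q,[2,98],axis=0).round(4))
m=(z>.007)&(z<.013)&(abs(y)<.13)&(abs(x)<.12); q=L[m]; print('base',m.sum(),np.percentile(q,[.5,99.5],axis=0).round(4))
# held board in tool frame
p=np.array([0.64109744,0.02583468,0.23498003]); T=tool(Rz(-10.06)@Ry(18)); B=(P-p)@T
m=(abs(B[...,1])<.008)&(abs(B[...,0])<.08)&(B[...,2]>-.05)&(B[...,2]<.15); q=B[m]; print('board tool',m.sum(),np.percentile(q,[1,50,99],axis=0).round(4))
E
```

```text
rail 3769 [0.0432 0.0076 0.0848] [ 0.0359 -0.0776  0.0781] [0.0525 0.0722 0.0879]
slope deg 0.326098186393277 x at mid 0.042354155067447385 ztop 0.08639736947364138
lip 1190 [-0.0125  0.0057  0.0177] [[-0.0158 -0.0731  0.0154]
 [-0.0097  0.0703  0.0191]]
base 40439 [[-0.1108 -0.0947  0.0077]
 [ 0.0861  0.1283  0.0118]]
board tool 11421 [[-0.0264 -0.0076 -0.0484]
 [ 0.0125  0.0015 -0.04  ]
 [ 0.0531  0.0078  0.0764]]
```

```bash
cat >> h.py <<'E'
TH=-9.85
SX,SY=Rz(TH)[:,0],Rz(TH)[:,1]
O=np.array([.6036,.0335,0])+.0023*SX-.002*SY
E
python3 - <<'E'
from h import *
P,im=cloud('w2')
p=np.array([0.64109744,0.02583468,0.23498003]); T=tool(Rz(-10.06)@Ry(18)); B=(P-p)@T
m=(abs(B[...,1])<.012)&(abs(B[...,0]-.053)<.006)&(B[...,2]>-.06)&(B[...,2]<.15); q=B[m]
for a in np.arange(-.06,.13,.02):
    k=(q[:,2]>a)&(q[:,2]<a+.02)
    if k.sum()>3: print(round(a,2),k.sum(),q[k].min(0).round(4),q[k].max(0).round(4))
Rs=Rz(TH)@Ry(18); 
def pose(x,dz): return O+x*SX+[0,0,.010+.0013+dz]+.110*Rs[:,2]
manip.move_l(pose(.004,.12),tool(Rs)); manip.move_l(pose(.004,.010),max_speed=.12)
f0=np.array(manip.current_force()); print('f0',f0.round(2))
for dz in np.arange(.008,-.006,-.0015):
    manip.move_l(pose(.004,dz),max_speed=.03); f=np.array(manip.current_force())-f0; print(round(dz,4),f.round(2))
    if np.linalg.norm(f)>3: break
print(manip.current_time())
E
```

```text
-0.06 444 [ 0.047  -0.0019 -0.0421] [ 0.0532  0.0059 -0.04  ]
-0.04 800 [ 0.047 -0.002 -0.04 ] [ 0.0534  0.0061 -0.02  ]
-0.02 351 [ 0.0518 -0.002  -0.02  ] [ 0.0534  0.006  -0.0002]
0.0 234 [ 0.0518 -0.002   0.0001] [0.0532 0.006  0.0199]
0.02 165 [ 0.052  -0.0019  0.0201] [0.0533 0.006  0.0399]
0.04 120 [ 0.052  -0.0019  0.0401] [0.0531 0.006  0.0598]
0.06 93 [ 0.0518 -0.002   0.0605] [0.0531 0.006  0.0799]
0.08 69 [ 0.0517 -0.002   0.0818] [0.0531 0.0057 0.1   ]
0.1 28 [ 0.0522 -0.0016  0.1003] [0.053  0.0058 0.1086]
f0 [-0.35  0.03 -2.18]
0.008 [1.18 0.33 0.78]
0.0065 [ 0.   -0.12  0.48]
0.005 [0.62 0.91 0.92]
0.0035 [ 0.32 -0.4   1.22]
0.002 [-0.29 -0.61  1.06]
0.0005 [ 0.53 -0.01  0.5 ]
-0.001 [ 0.48 -0.9   7.01]
14.325
```

```bash
python3 - <<'E'
from h import *
manip.set_gripper(0.5)
manip.dwell(.3)
Rs=Rz(TH)@Ry(18); p=np.array(manip.current_ee_pos())
print(manip.current_grip_force(),np.round(manip.current_force(),2))
manip.move_l(p+.08*Rs[:,2],max_speed=.12)
p=np.array(manip.current_ee_pos()); manip.move_l([p[0],p[1],.40],tool(Rz(TH)),max_speed=.25)
# view from the robot side, above head
h=O-.075*SX+.0*SY
manip.move_l([h[0],h[1],.42],tool(Rz(TH)),max_speed=.25)
save('wrist','w3'); save('side','s3'); save('top','t3'); print(manip.current_time())
for c in('wrist','top','side'):
    for n in('grip_head','button_face','pointer','clip_mark'):
        print(c,n,[((Rz(TH).T@(np.array(r['at'])-O)).round(4).tolist(),round(r['confidence'],2)) for r in manip.look_for(c,n)])
for f in('w3','s3','t3'):
    P,im=cloud(f); L=(P-O)@Rz(TH); x,y,z=L[...,0],L[...,1],L[...,2]
    m=(abs(y)<.08)&(z>.095)&(z<.17)&(abs(x-.04)<.05); print(f,'board',m.sum(),L[m].mean(0).round(4),np.percentile(L[m],[2,98],axis=0).round(4).tolist())
    m=(abs(x+.075)<.035)&(z>.215)&(z<.26)
    for a in np.arange(.04,.33,.01):
        k=m&(y>a)&(y<a+.01)
        if k.sum()>3 and f!='s3': print(round(a,2),k.sum(),np.percentile(L[k][:,0],[2,50,98]).round(4),'z',np.percentile(L[k][:,2],[50,98]).round(4))
a=cv2.imread('pics/w3.png');b=cv2.imread('pics/s3.png')[100:300,300:460]
cv2.imwrite('pics/m3.png',np.hstack([cv2.resize(a,(480,360)),cv2.resize(b,(288,360))]))
E
```

```text
0.0 [0.05 0.4  0.57]
17.7167
wrist grip_head [([-0.0769, 0.1065, 0.2292], 0.68), ([0.136, -0.3037, 0.034], 0.41)]
wrist button_face [([-0.1021, 0.106, 0.2202], 0.87)]
wrist pointer [([-0.0798, 0.1019, 0.2306], 0.57)]
wrist clip_mark []
top grip_head []
top button_face []
top pointer []
top clip_mark []
side grip_head [([-0.0722, 0.1008, 0.2006], 0.75), ([-0.0424, -0.4124, 0.0222], 0.74)]
side button_face []
side pointer [([-0.0783, 0.1032, 0.1966], 0.55), ([0.2358, -0.1092, 0.0642], 0.29)]
side clip_mark [([0.2331, -0.1061, 0.0668], 0.33)]
w3 board 4427 [0.0431 0.0003 0.1306] [[0.0306, -0.0546, 0.0966], [0.0567, 0.0512, 0.154]]
0.08 162 [-0.0889 -0.0742 -0.0601] z [0.2257 0.2273]
0.09 725 [-0.0975 -0.0763 -0.0594] z [0.2262 0.2281]
0.1 818 [-0.0985 -0.0785 -0.0595] z [0.226  0.2279]
0.11 763 [-0.0976 -0.0763 -0.059 ] z [0.2261 0.2279]
0.12 505 [-0.0877 -0.0734 -0.0577] z [0.221  0.2273]
0.13 1216 [-0.0959 -0.0744 -0.0524] z [0.231  0.2328]
0.14 212 [-0.0961 -0.074  -0.0519] z [0.2313 0.233 ]
s3 board 201 [ 0.0473 -0.0111  0.1332] [[0.0325, -0.0589, 0.0969], [0.0565, 0.0497, 0.1579]]
t3 board 314 [ 0.0398 -0.0004  0.1311] [[0.0265, -0.0531, 0.096], [0.0537, 0.0539, 0.1585]]
0.22 13 [-0.09   -0.0803 -0.0643] z [0.2278 0.2334]
0.23 32 [-0.0914 -0.0779 -0.0624] z [0.2257 0.2316]
0.24 29 [-0.0898 -0.0766 -0.0639] z [0.2255 0.2297]
0.25 31 [-0.0913 -0.0755 -0.0623] z [0.2264 0.2342]
0.26 28 [-0.0898 -0.0794 -0.0643] z [0.2257 0.233 ]
0.27 31 [-0.0913 -0.0755 -0.0622] z [0.2254 0.2334]
0.28 30 [-0.0902 -0.0773 -0.0638] z [0.2273 0.2316]
0.29 29 [-0.0896 -0.0759 -0.0622] z [0.2253 0.2441]
0.3 26 [-0.0902 -0.077  -0.0637] z [0.2258 0.2299]
0.31 7 [-0.087  -0.0748 -0.0621] z [0.2215 0.2253]
```

View pics/m3.png

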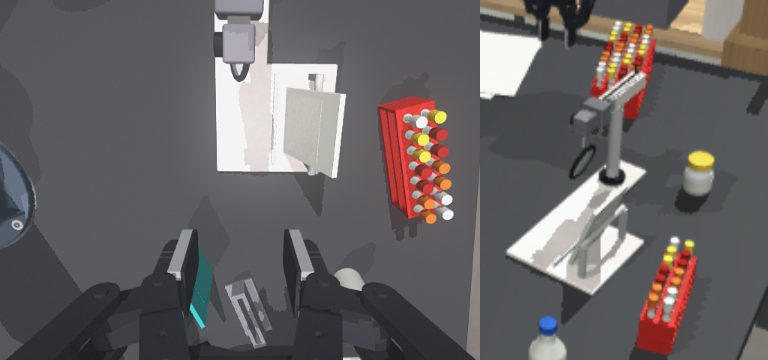

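The board leans on the rail, well centred. Next I'll look at the pointer and clip from above the boom.

```bash
python3 - <<'E'
from h import *
h=O-.075*SX+.10*SY
manip.move_l([h[0],h[1],.43],tool(Rz(TH)),max_speed=.25)
save('wrist','w4'); print(manip.current_time())
for n in('grip_head','button_face','pointer','clip_mark'):
    print(n,[((Rz(TH).T@(np.array(r['at'])-O)).round(4).tolist(),round(r['confidence'],2)) for r in manip.look_for('wrist',n)])
P,im=cloud('w4'); L=(P-O)@Rz(TH); x,y,z=L[...,0],L[...,1],L[...,2]
m=(abs(x+.075)<.035)&(z>.2)&(z<.27)
for a in np.arange(.08,.33,.006):
    k=m&(y>a)&(y<a+.006)
    if k.sum()>3: print(round(a,3),k.sum(),np.percentile(L[k][:,0],[2,50,98]).round(4),'z',np.percentile(L[k][:,2],[50,98]).round(4))
r=np.argwhere(m); print(r.min(0),r.max(0)); (a,b),(c,d)=r.min(0),r.max(0)
cv2.imwrite('pics/c4.png',cv2.resize(im[max(a-10,0):c+10,max(0,b-30):d+30,::-1],None,fx=2,fy=2,interpolation=cv2.INTER_CUBIC)[:600,:800])
E
```

```text
18.9167
grip_head []
button_face [([-0.0992, 0.1076, 0.2211], 0.74)]
pointer [([-0.08, 0.1081, 0.2279], 0.8)]
clip_mark [([0.1306, -0.3175, 0.1106], 0.73), ([-0.0599, 0.178, 0.2344], 0.69)]
0.086 194 [-0.0895 -0.0736 -0.06  ] z [0.2266 0.2281]
0.092 296 [-0.0974 -0.0769 -0.0594] z [0.2265 0.2284]
0.098 336 [-0.0983 -0.0781 -0.0594] z [0.2265 0.2284]
0.104 348 [-0.0979 -0.0785 -0.0587] z [0.2263 0.2281]
0.11 370 [-0.0986 -0.0793 -0.0596] z [0.2263 0.2282]
0.116 319 [-0.0937 -0.0744 -0.059 ] z [0.2264 0.2281]
0.122 255 [-0.0876 -0.0744 -0.0612] z [0.221  0.2254]
0.128 311 [-0.0956 -0.0735 -0.0528] z [0.2312 0.233 ]
0.134 416 [-0.0957 -0.0743 -0.0521] z [0.2316 0.2333]
0.14 447 [-0.0955 -0.0735 -0.0523] z [0.2317 0.2333]
0.146 463 [-0.0955 -0.0743 -0.0524] z [0.2318 0.2334]
0.152 462 [-0.0954 -0.0735 -0.0525] z [0.2318 0.2334]
0.158 472 [-0.0959 -0.0739 -0.0519] z [0.2317 0.2331]
0.164 395 [-0.0936 -0.0743 -0.0542] z [0.2255 0.2316]
0.17 377 [-0.0879 -0.0704 -0.0534] z [0.2258 0.235 ]
0.176 377 [-0.0878 -0.0704 -0.0539] z [0.2253 0.2351]
0.182 310 [-0.088  -0.0735 -0.0589] z [0.225  0.2264]
0.188 342 [-0.088  -0.0735 -0.059 ] z [0.2249 0.2266]
0.194 320 [-0.0879 -0.0735 -0.0592] z [0.225  0.2266]
0.2 345 [-0.0879 -0.0735 -0.0592] z [0.2249 0.2265]
0.206 315 [-0.0878 -0.0735 -0.0592] z [0.2248 0.2264]
0.212 360 [-0.0876 -0.0731 -0.0586] z [0.2249 0.2265]
0.218 358 [-0.0875 -0.0735 -0.0587] z [0.2249 0.2266]
0.224 366 [-0.0876 -0.0735 -0.0588] z [0.2249 0.2265]
0.23 370 [-0.0879 -0.0735 -0.0589] z [0.2248 0.2264]
0.236 387 [-0.0881 -0.0735 -0.059 ] z [0.2249 0.2268]
0.242 190 [-0.088  -0.0735 -0.0583] z [0.2247 0.2264]
[  0 290] [211 349]
```

View pics/c4.png

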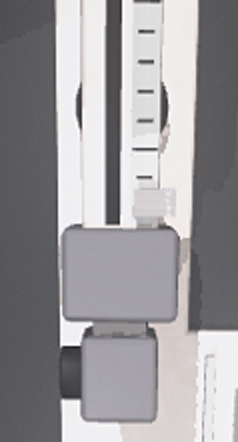

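The clip is at crop (155,203), local y≈0.176. The head is at (120,375) with its button on the left. The pointer is out of view farther back, so I'll shift once to see both.

```bash
python3 - <<'E'
from h import *
h=O-.075*SX+.18*SY
manip.move_l([h[0],h[1],.43],tool(Rz(TH)),max_speed=.25)
save('wrist','w5'); print(manip.current_time())
for f in('w4','w5'):
    P,im=cloud(f); L=(P-O)@Rz(TH); x,y,z=L[...,0],L[...,1],L[...,2]
    k=(x>-.066)&(x<-.05)&(z>.2325)&(z<.24)&(y>.166)&(y<.2); print(f,'clip',k.sum(),np.percentile(L[k],[1,50,99],axis=0).round(4).tolist())
    k=(abs(x+.075)<.012)&(z>.235)&(z<.26)&(y>.2)&(y<.34); 
    if k.sum(): print(f,'pointer',k.sum(),np.percentile(L[k],[1,50,99],axis=0).round(4).tolist()); k&=z>.242; print(k.sum(),np.percentile(L[k],[1,50,99],axis=0).round(4).tolist() if k.sum() else 0)
    k=(abs(x+.07)<.01)&(z>.2255)&(y<.1285)&(y>.07); print('head y',np.percentile(L[k][:,1],[.5,99.5]))
    k=(abs(x+.07)<.02)&(z>.2305)&(z<.2345)&(y<.17)&(y>.12); print('collar y',np.percentile(L[k][:,1],[.5,99.5]))
    print([((Rz(TH).T@(np.array(r['at'])-O)).round(4).tolist(),round(r['confidence'],2)) for n in('pointer','clip_mark') for r in manip.look_for('wrist',n)] if f=='w5' else '')
cv2.imwrite('pics/c5.png',im[:300,200:440,::-1])
E
```

```text
19.6333
w4 clip 238 [[-0.066, 0.1703, 0.2326], [-0.0595, 0.1753, 0.2338], [-0.053, 0.1797, 0.2355]]
head y [0.08812029 0.12166079]
collar y [0.13055439 0.1650098 ]

w5 clip 184 [[-0.0653, 0.1707, 0.2327], [-0.0588, 0.1755, 0.234], [-0.053, 0.1804, 0.2357]]
w5 pointer 51 [[-0.0782, 0.2929, 0.235], [-0.0754, 0.2942, 0.245], [-0.0733, 0.2963, 0.2472]]
45 [[-0.0782, 0.2929, 0.2421], [-0.0754, 0.2947, 0.2452], [-0.0733, 0.2962, 0.2472]]
head y [0.08774866 0.12199042]
collar y [0.13107796 0.16498654]
[([-0.0797, 0.1084, 0.2281], 0.62), ([-0.0585, 0.1799, 0.233], 0.71)]
```

View pics/c5.png

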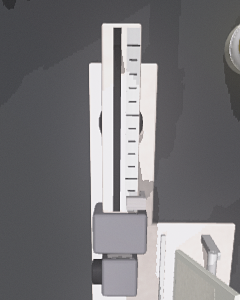

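The pointer is at local y 0.2946 and the clip at 0.1755, so the extension needed is about 0.119 m. Next I'll grip the head.

```bash
python3 - <<'E'
from h import *
T=tool(Rz(TH)); H=lambda x,y,z:O+x*SX+y*SY+[0,0,z]
manip.set_gripper(1.0)
manip.move_l(H(-.0765,.105,.30),T,max_speed=.25)
manip.move_l(H(-.0765,.105,.187),T,max_speed=.1)
f0=np.array(manip.current_force())
manip.set_gripper(0.0,25)
F=lambda:(Rz(TH).T@(np.array(manip.current_force())-f0)).round(2)
print(f0.round(2),manip.current_grip_width(),manip.current_grip_force(),F(),manip.current_time())
E
```

```text
[-0.57 -0.   -0.27] 0.40472743962489327 31.78897351026535 [-9.2  -0.03  8.14] 22.7833
```

```bash
python3 - <<'E'
from h import *
T=tool(Rz(TH)); H=lambda x,y,z:O+x*SX+y*SY+[0,0,z]
F=lambda:(Rz(TH).T@np.array(manip.current_force())).round(2)
manip.move_l(H(-.0775,.105,.187),T,max_speed=.02); print(F(),manip.current_grip_width())
for e in(.03,.119):
    manip.move_l(H(-.0775,.105-e,.187),T,max_speed=.06)
    print(e,F(),manip.current_grip_width(),manip.current_grip_force())
manip.dwell(.3)
print(F(),manip.current_time())
for c in('top','side','wrist'): save(c,c[0]+'6')
for f in('w6','t6','s6'):
    P,im=cloud(f); L=(P-O)@Rz(TH); x,y,z=L[...,0],L[...,1],L[...,2]
    k=(x>-.068)&(x<-.05)&(z>.2325)&(z<.24)&(y>.168)&(y<.2); print(f,'clip',k.sum(),np.percentile(L[k],[1,50,99],axis=0).round(4).tolist() if k.sum() else '')
    k=(abs(x+.075)<.012)&(z>.237)&(z<.26)&(y>.155)&(y<.34); print(f,'ptr',k.sum(),np.percentile(L[k],[1,50,99],axis=0).round(4).tolist() if k.sum() else '')
w=cv2.imread('pics/w6.png'); a=cv2.resize(w,(400,300)); b=cv2.resize(cv2.imread('pics/s6.png')[100:280,310:450],(400,514)); 
t=cv2.resize(cv2.imread('pics/t6.png')[190:280,150:300],(400,214)); 
cv2.imwrite('pics/m6.png',np.hstack([np.vstack([a,t]),b]))
E
```

```text
[-4.29  0.19  5.55] 0.39762824983938255
0.03 [-5.7   3.48  6.2 ] 0.4007735121274246 32.933587431907654
0.119 [-10.92   4.92  10.53] 0.4041135618283591 31.71063870191574
[-10.62   5.29   9.47] 25.6167
w6 clip 0 
w6 ptr 0 
t6 clip 10 [[-0.0669, 0.1729, 0.2329], [-0.0619, 0.1787, 0.2355], [-0.0572, 0.1823, 0.2385]]
t6 ptr 6 [[-0.0799, 0.1634, 0.2372], [-0.0706, 0.1772, 0.2377], [-0.0636, 0.1826, 0.2411]]
s6 clip 9 [[-0.0664, 0.1701, 0.2329], [-0.0581, 0.1766, 0.2349], [-0.0531, 0.1839, 0.2359]]
s6 ptr 6 [[-0.0821, 0.175, 0.2375], [-0.0784, 0.1798, 0.2428], [-0.0766, 0.1826, 0.2437]]
```

View pics/m6.png

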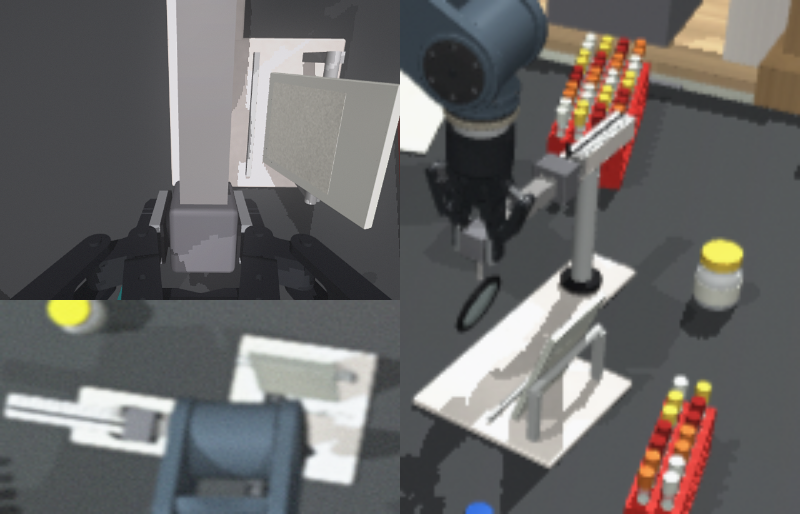

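The boom is out and the head is still gripped, with the board leaning undisturbed. I'll check for slip by measuring the head in the wrist view, plus the pointer and clip in the side view.

```bash
python3 - <<'E'
from h import *
print('tcp local',(Rz(TH).T@(manip.current_ee_pos()-O)).round(4), manip.current_grip_width())
P,im=cloud('w6'); L=(P-O)@Rz(TH); x,y,z=L[...,0],L[...,1],L[...,2]
k=(abs(x+.072)<.008)&(z>.224)&(z<.231)&(y<.04)&(y>-.06); print('head y',k.sum(),np.percentile(L[k][:,1],[.5,50,99.5]).round(4), 'z',np.median(z[k]))
S=np.load('pics/s6.npz'); K,R,t=S['camera_matrix'],S['R'],S['t']
def px(l): c=R@(O+Rz(TH)@np.array(l))+t; u=K@c; return (u[:2]/u[2]).round(1)
for l in([-.075,.1755,.245],[-.075,.1705,.245],[-.075,.1805,.245],[-.059,.1755,.235]): print(l,px(l))
u,v=px([-.07,.1755,.238]).astype(int)
c=S['im'][v-22:v+22,u-28:u+28,::-1]; print(u-28,v-22)
cv2.imwrite('pics/c6.png',cv2.resize(c,None,fx=10,fy=10,interpolation=cv2.INTER_NEAREST))
E
```

```text
tcp local [-0.0788 -0.0134  0.1872] 0.4018772121018491
head y 5668 [-0.0298 -0.01    0.0054] z 0.22660648626440422
[-0.075, 0.1755, 0.245] [368.9 150.9]
[-0.075, 0.1705, 0.245] [368.1 151.5]
[-0.075, 0.1805, 0.245] [369.7 150.3]
[-0.059, 0.1755, 0.235] [372.7 154.9]
342 131
```

View pics/c6.png

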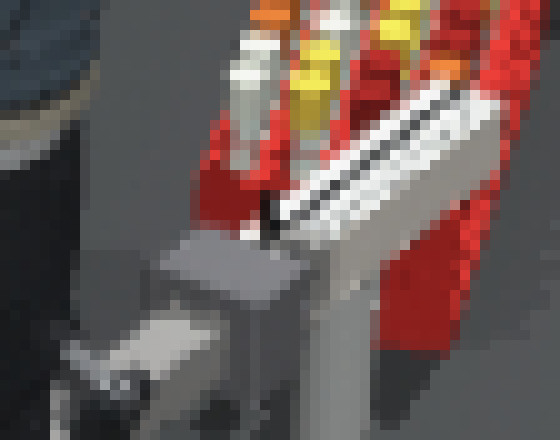

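The pointer is at about pixel (368.8,150), against a predicted clip level of (368.9,150.9). The wrist view suggests the head is about 1.2 mm short, so I'll nudge it and hand in.

```bash
python3 - <<'E'
from h import *
T=tool(Rz(TH)); H=lambda x,y,z:O+x*SX+y*SY+[0,0,z]
manip.move_l(H(-.078,.105-.1204,.187),T,max_speed=.02); manip.dwell(.5)
save('wrist','w7'); P,im=cloud('w7'); L=(P-O)@Rz(TH); x,y,z=L[...,0],L[...,1],L[...,2]
k=(abs(x+.072)<.008)&(z>.224)&(z<.231)&(y<.04)&(y>-.06); print('head y',np.percentile(L[k][:,1],[.5,99.5]).round(4))
print(manip.current_grip_width(),manip.current_grip_force(),np.round(manip.current_force(),1),manip.current_time())
print(manip.sign_off())
E
```

```text
head y [-0.0311  0.0039]
0.40251406997765027 32.520285844802856 [-5.7  5.2  9.2] 26.5667
the job is handed in; nothing more can be done
None
```

The job is handed in at 26.6 s. The board leans near the middle of the rail, and the arm holds the boom with the button squeezed and the pointer within about 1 mm of the clip by my measurements; the verdict wasn't shown.

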